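# Set and lock the radius arm of a mosaic layout board

### The arm

A 6-joint arm with a two-finger parallel gripper is mounted at the origin on the work surface. World frame = base frame: x ahead of the robot, y to its left, z up, the work surface at z = 0. Lengths are in m, angles in rad, forces in N, time in s.
With the tool pointing down it reaches from about 0.3 to 0.875 m from the base axis. Payload 6.4 kg.
Tool frame: the origin (TCP) lies midway between the tips of the shut fingers; the grasp point (between the pads) lies 19 mm behind it; z points along the fingers, y is the direction in which the jaws open and shut (so a half turn about z gives the same grasp; the last joint's range is limited). The gripper opens to 85 mm and grips with 20 to 120 N. Pads are 22 mm wide; open, the fingers measure 114 mm over their backs; the gripper's body (76 mm by 85 mm) begins 54 mm behind the grasp point. The pads swing forward as they close: fully open they stand 13 mm farther back than shut.
Start: joints at [-1.399, 0.181, 1.607, -0, 1.354, -0.206], TCP at [0.212, -0.534, 0.231] pointing down, gripper open.
Joint ranges: [-2.99, 2.99], [-0.89, 2.07], [0.3, 2.58], [-1.14, 4.28], [0, 2.63], [-3.12, 3.12]. Speed limits (rad/s): [2.57, 2.57, 3.01, 3.14, 3.14, 3.14].

### API

Orientations are given as a unit quaternion [w, x, y, z].
In Python, from bench import get_obs, camera, hand_in gives the robot as it stands.
- The arm moves only by the tool drive_tool, never from a script. Its argument "deltas" is a list of rows, each a list of 2 entries, a list of its own where there are three numbers: the shift along the world's x, y, z in m, then the turn about the world's z in rad. A call has 1 to 10 rows; each row shifts and turns the pose as measured when the row begins; what a row does not reach is not made up. A row lasts 1/10 s, in which the tool goes at most 50 mm and 8.59 degrees, less where a joint would pass 70% of its speed; a pose out of reach is approached as far as the arm can. A call is refused whole if a number of a shift passes 0.05 or a number of a turn 0.15, either way. A call with a gripper value outside its range is refused whole. "gripper" is the opening, from 0 (shut) to 1 (fully open), set as the call begins (left out, the last holds). The fingers move at their own pace and stop on an object; the grip force is fixed at half the most. Time passes only in rows, so rows that do not move let the fingers close. It gives the time, the measured TCP pose, the force and the opening at its end, in the units of the state.
- get_obs(): the state, without advancing time (a new reading comes with each control period).
- camera(name): name is "side" or "top" or "wrist"; returns a dict with "frame" (480x640x3 uint8, red, green, blue), "fx", "fy", "cx", "cy" (pixels), "k1" (the pictures are not rectified: a ray, as slopes to the right and down, at radius r is drawn at 1 + k1 r^2 times it, then the intrinsics apply), "eye" and "attitude" of the camera in the world. Camera axes: x right, y down, z forward; pixel columns grow to the right and rows downward; lengths in m; the calibration is good to about 2 mm. A picture is of the moment at which its call begins. There is no depth.
- hand_in(): hands the job in, once; it reports no verdict.
The state is a dict: "time_s": time; "q": joint angles; "dq": joint speeds; "joint_efforts": joint torques, N m; "eef_pos": TCP position; "eef_rot": TCP orientation; "wrist_force": force on the tool from outside, world axes, zero at the start; "torque": the same for the moment, N m; "opening": opening from 0.0 (shut) to 1.0 (fully open).
Only numpy, scipy, OpenCV 4.12 (cv2) and the standard library are available. Lean on these libraries where they do the work, as an engineer would, in place of code of your own. Each camera call takes 0.05 s, during which the arm holds its last target.

### The job

On the round mosaic layout board, push the long flat arm round its hub with a fingertip until it points straight at the middle of the tallest steel marker. Then lock it: push the short black clamp lever on top of the hub round until it is fully home against its stop post, with the arm still pointing at the marker. Leave the markers and everything else where they stand; nothing is to be picked up.

Things in the scene. Friction and masses are not known exactly. Their poses are not given: they have to be found in the camera images.
- hub (a point): Centre of the fixed round wooden board (450 mm across, 18 mm thick, lying on the table), on its top face, height 18 mm. Both arm and lever turn about the vertical axis through this point. Its x axis is the direction of the arm at joint value 0 (z up). A dark steel boss of radius 24 mm stands here, and an 18 mm shaft up to 76 mm above the table. The flat glass inlay around it stands less than 2 mm proud.
- pointer (a joint): Turn of the long aluminium arm about the hub, rad: 0 along the board's x axis, positive anticlockwise from above, limits -2.0 and 2.0. It starts within 0.35 of 0. It stays where it is left (friction 0.12 N m, so about 1.1 N at 110 mm from the hub).
- pointer_hub (a point): Point on the hub axis at the arm's half height (39 mm above the table); it turns with the arm, its x axis running along the arm to the tip, z up. The bar is 14 mm wide and 14 mm high (32 to 46 mm above the table, 14 mm of free air under it), the last 16 mm narrower (7 mm).
- pointer_tip (a point): The arm's outer end, 146 mm from the hub axis, 39 mm above the table; axes as pointer_hub. The markers stand just beyond the reach of the tip and the arm does not touch them.
- lever (a joint): Turn of the short black clamp lever about the hub, rad: grows anticlockwise from above; 0 is fully open, 1.4 fully home (hard stop). It starts between 0 and 0.4, and stays where it is left (friction 0.16 N m, about 2.5 N at 65 mm from the hub). At 0 it points 2.356 rad anticlockwise from the board's x axis, on the back side of the hub. It does not by itself drag or hold the arm.
- lever_tip (a point): Middle of the lever's round end (18 mm across, 59 to 75 mm above the table), 78 mm from the hub axis, 66 mm above the table; x axis along the lever, outward. The lever bar is 12 mm wide, 60 to 72 mm above the table, so it passes 14 mm above the arm. Its steel stop post (8 mm thick, top 76 mm above the table, with a small round foot) stands on the board 70 mm from the hub, 3.90 rad anticlockwise from the board's x axis.
- marker_tall: The tallest of four loose plain steel markers standing on the board 170 to 205 mm from the hub: a slim post 18 mm across and 62 mm high on a round foot 34 mm across. Origin: centre of its underside, on the board's top. It stands on the left or the right of the arm, at 0.7 to 1.8 rad from the board's x axis.
- marker_puck: A low steel disc 36 mm across, 18 mm high, loose on the board; origin centre of its underside. Leave alone.
- marker_cone: A steel cone 34 mm across, 34 mm high, loose on the board; origin centre of its underside. Leave alone.
- marker_block: A steel cube of 26 mm, loose on the board; origin centre of its underside. Leave alone.
- tile_stack: Three 30 mm glazed tiles stacked 18 mm high, standing on the board 185 mm from the hub ahead of the arm's zero direction; origin centre of the underside. Leave alone.
- grout_cup: Small white cup 48 mm across, 42 mm high, on the board 185 mm from the hub on the opposite side to the tile stack; origin centre of the underside. Leave alone.
- tin_a: Ribbed tin 68 mm across, 90 mm high, on the table left of the board; origin centre of the underside. Leave alone.
- tin_b: Ribbed tin 80 mm across, 100 mm high, on the table right of the board; origin centre of the underside. Leave alone.
- tub: Clear tub of glass pieces, 110 by 90 by 45 mm, on the table right of the board; origin centre of the underside. Leave alone.
- nippers: Tile nippers lying flat, about 150 by 60 by 15 mm, on the table left of the board; origin at the middle, on the table. Leave alone.
Not all that is in view belongs to the job. Leave any orange look-alike of the marker_tall alone.

How it is judged:
On the way, in this order (a step that is already met when the one before it is completed fails the run):
1. the arm points at the tallest marker, the lever not yet home (y of marker_tall in the frame of pointer_hub between -0.011 and 0.011 m and x of marker_tall in the frame of pointer_hub above 0.1 m and velocity of joint pointer between -0.08 and 0.08 rad/s and not (value of joint lever above 1.33 rad)), for 0.2 s.
2. the lever is fully home, the arm still pointing at the marker (y of marker_tall in the frame of pointer_hub between -0.011 and 0.011 m and x of marker_tall in the frame of pointer_hub above 0.1 m and value of joint lever above 1.33 rad), for 0.2 s.
At the end, for the whole second after the job is handed in: The centre line of the arm passes within 11 mm of the middle of the tallest marker (on the tip's side), the clamp lever is within 0.07 rad (4 degrees) of its stop, both are at rest and the marker stands upright (all of step 2 and velocity of joint pointer between -0.08 and 0.08 rad/s and velocity of joint lever between -0.08 and 0.08 rad/s and angle between marker_tall's own z axis and vertical below 0.1 rad); the robot touches nothing.
It fails at once if a marker is shifted more than 10 mm, or lifted (distance of any of marker_tall, marker_puck, marker_cone, marker_block from where it was at the start of the episode above 0.01 m).
It fails at once if one of the other things (tiles, cup, tins, tub, nippers) is shifted more than 20 mm, or lifted (distance of any of tile_stack, grout_cup, tin_a, tin_b, tub, nippers from where it was at the start of the episode above 0.02 m).
It also fails if it takes over 51 s, if anything falls off the work surface, if the arm or the gripper's body presses on something with over 40 N, if the wrist force passes 120 N, or if a joint passes its speed limit or range.

## Working session

There is one attempt and no reset: what is moved stays moved. The work goes in short steps, Python scripts to look and compute and a tool call to move; the robot and the scene stay as the last step left them, time stands still between calls to the robot, and variables do not carry over. Pictures are saved under pics/ and viewed, and the job is handed in when it is done.

Besides the shell and the picture viewer there is one more tool, called after "Call:" as name(argument=value, ...) on one line, values as JSON. drive_tool: Moves the arm, as the interface text tells. Its arguments: {"type":"object","properties":{"deltas":{"type":"array","items":{"type":"array"}},"gripper":{"type":"number"}},"required":["deltas"]}

```bash
ls; mkdir -p pics
python3 - <<'E'
from bench import *
import cv2
s=get_obs();print({k:s[k] for k in('time_s','eef_pos','eef_rot','wrist_force','opening')})
for n in('top','side','wrist'):
    c=camera(n);cv2.imwrite(f'pics/{n}0.png',c['frame'][...,::-1]);print(n,{k:v for k,v in c.items() if k!='frame'})
E
```

```text
pics
{'time_s': 0.0, 'eef_pos': array([ 0.21200044, -0.53387498,  0.23034631]), 'eef_rot': array([-9.12353483e-04,  9.82214612e-01,  1.87759486e-01,  8.80290863e-07]), 'wrist_force': array([-0.37391268, -0.82381154,  0.0587992 ]), 'opening': 0.9985440339442357}
top {'fx': 463.5232461757889, 'fy': 463.5232461757889, 'cx': 313.44133008010147, 'cy': 246.34183056771764, 'k1': -0.11803003048576673, 'eye': array([0.42443409, 0.00528633, 1.38172424]), 'attitude': array([ 0.03442388, -0.70474488,  0.70763552, -0.03743822])}
side {'fx': 489.2805141382263, 'fy': 489.2805141382263, 'cx': 315.5711889966894, 'cy': 239.87056459350697, 'k1': -0.025292138550654434, 'eye': array([0.53241235, 0.69997312, 0.91573535]), 'attitude': array([ 0.00857257, -0.03752922,  0.93827406, -0.34374389])}
wrist {'fx': 402.039553203097, 'fy': 402.039553203097, 'cx': 312.7687464769703, 'cy': 239.31476283783186, 'k1': -0.008357401981228469, 'eye': array([ 0.28193465, -0.50841563,  0.37260703]), 'attitude': array([ 0.12171277,  0.81826087, -0.55555276, -0.08364373])}
```

View pics/top0.png

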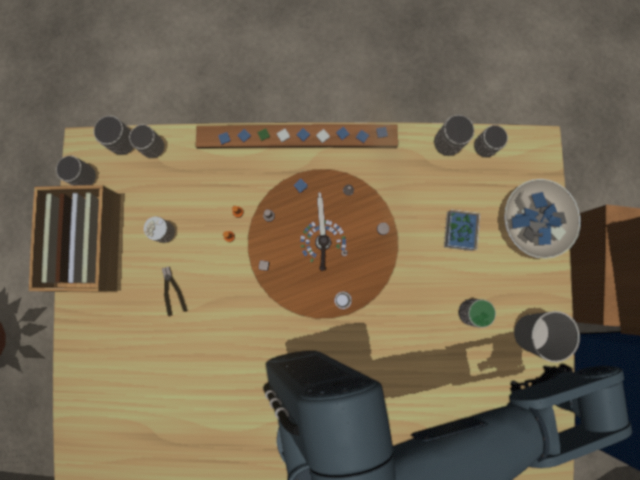

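View pics/side0.png

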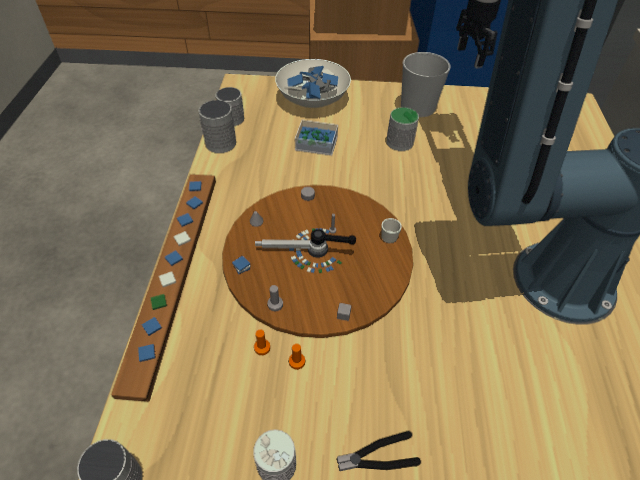

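Run:
```python
import cv2
a=cv2.imread('pics/top0.png');print(a.shape)
cv2.imwrite('pics/top0c.png',cv2.resize(a[140:340,210:470],None,fx=3,fy=3,interpolation=cv2.INTER_CUBIC)[:600,:780])
a=cv2.imread('pics/side0.png')
cv2.imwrite('pics/side0c.png',cv2.resize(a[150:400,120:450],None,fx=2.4,fy=2.4,interpolation=cv2.INTER_CUBIC))
```

```text
(480, 640, 3)
```

View pics/top0c.png

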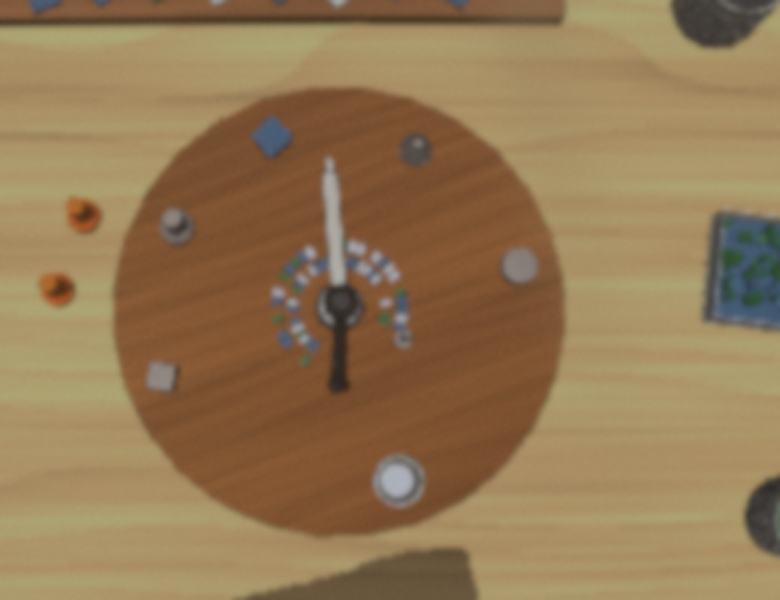

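View pics/side0c.png

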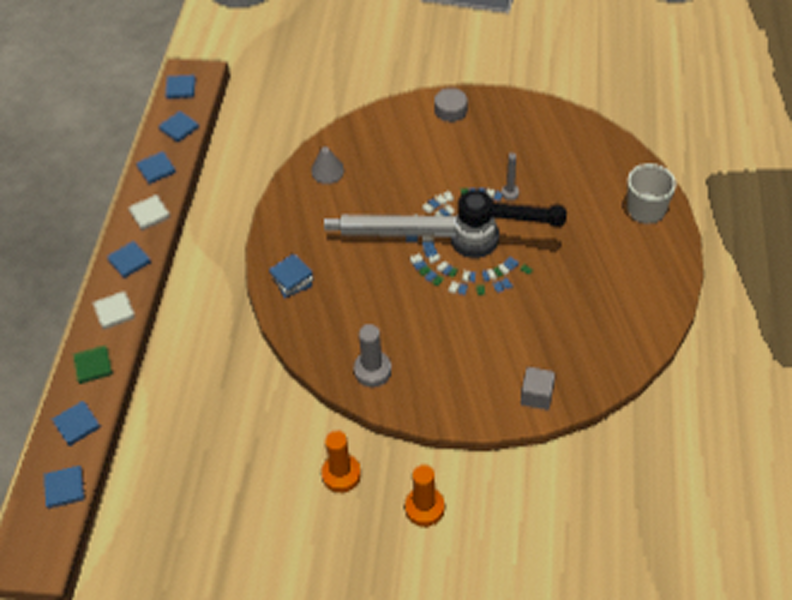

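The top view shows the arm pointing up-image, with its tip at about (320,193) and the hub at (324,240). The lever points down-image to (323,268), the tall steel marker is at (268,213) and the stop post is at (344,253). The two orange look-alikes lie off the board, on the left. Next I'll turn these pixels into positions.

```bash
cat > h.py <<'E'
from bench import *
import numpy as np,cv2
from scipy.spatial.transform import Rotation as R
def Rm(c): w,x,y,z=c['attitude']; return R.from_quat([x,y,z,w]).as_matrix()
def K(c): return np.array([[c['fx'],0,c['cx']],[0,c['fy'],c['cy']],[0,0,1.]])
def D(c): return np.array([c['k1'],0,0,0,0.])
def ray(c,px):
    u=cv2.undistortPoints(np.array(px,float).reshape(-1,1,2),K(c),D(c)).reshape(-1,2)
    return np.c_[u,np.ones(len(u))]@Rm(c).T
def plane(c,px,z):
    d=ray(c,px);e=np.array(c['eye']);return e+d*((z-e[2])/d[:,2])[:,None]
def tri(c1,p1,c2,p2):
    d1=ray(c1,p1);d2=ray(c2,p2);o=[]
    for a,b in zip(d1,d2):
        t=np.linalg.lstsq(np.c_[a,-b],c2['eye']-c1['eye'],rcond=None)[0]
        A=c1['eye']+a*t[0];B=c2['eye']+b*t[1];o.append(np.r_[(A+B)/2,np.linalg.norm(A-B)])
    return np.array(o)
def proj(c,P):
    r=Rm(c).T;return cv2.projectPoints(np.array(P,float).reshape(-1,1,3),cv2.Rodrigues(r)[0],-r@np.array(c['eye']),K(c),D(c))[0].reshape(-1,2)
def board(c):
    f=c['frame'];hsv=cv2.cvtColor(f,cv2.COLOR_RGB2HSV)
    m=((hsv[...,0]<16)&(hsv[...,1]>120)&(hsv[...,2]<190)).astype(np.uint8)
    m=cv2.morphologyEx(m,cv2.MORPH_OPEN,np.ones((3,3)))
    cs=max(cv2.findContours(m,cv2.RETR_EXTERNAL,cv2.CHAIN_APPROX_NONE)[0],key=lambda q:(cv2.contourArea(q) if 200<cv2.boundingRect(q)[0]<300 and cv2.boundingRect(q)[3]>100 else 0))
    return cv2.convexHull(cs).reshape(-1,2)
E
python3 - <<'E'
from h import *
np.set_printoptions(precision=4,suppress=True)
t=camera('top');s=camera('side')
for c in(t,s):
    h=board(c);p=plane(c,h,.018)[:,:2].astype(np.float32);(x,y),r=cv2.minEnclosingCircle(p);A=np.c_[2*p,np.ones(len(p))];q=np.linalg.lstsq(A,(p**2).sum(1),rcond=None)[0]
    print(len(h),x,y,r,q[:2],np.sqrt(q[2]+q[0]**2+q[1]**2))
N=['hubtop','leverT','armtip','post','tallTop']
T=[(323.7,240),(322.7,268),(319.7,192.7),(344.3,252.7),(268,212)]
S=[(317.9,234.2),(352.5,239.2),(256.7,244.2),(333.3,214.6),(274.2,287.5)]
Z=[.076,.075,.046,.076,.080]
for n,a,b,q,z in zip(N,T,S,tri(t,T,s,S),Z): print(n,q,plane(t,[a],z)[0],plane(s,[b],z)[0])
for n,p,z in [('foot',(275.4,305),.018)]: print(n,plane(s,[p],z))
for n,p,z in [('tile',(300.7,185.7),.036),('cup',(343,300.3),.06)]: print(n,plane(t,[p],z))
E
```

```text
55 0.5760963559150696 -0.027849525213241577 0.22418200969696045 [ 0.5758 -0.0279] 0.22230316702532696
52 0.5755646824836731 -0.022418903186917305 0.22656571865081787 [ 0.575  -0.0227] 0.22429893892472674
hubtop [ 0.5754 -0.0298  0.0717  0.0014] [ 0.5756 -0.0297  0.076 ] [ 0.5745 -0.026   0.076 ]
leverT [ 0.496  -0.0266  0.0658  0.0015] [ 0.4962 -0.0264  0.075 ] [ 0.4957 -0.0186  0.075 ]
armtip [ 0.7194 -0.02    0.0337  0.0044] [ 0.7189 -0.0198  0.046 ] [ 0.7145 -0.0095  0.046 ]
post [ 0.541  -0.0879  0.0778  0.0038] [ 0.5392 -0.0878  0.076 ] [ 0.5429 -0.0899  0.076 ]
tallTop [0.6552 0.1287 0.0779 0.0025] [0.6561 0.1285 0.08  ] [0.6536 0.1303 0.08  ]
foot [[0.654  0.1333 0.018 ]]
tile [[0.7425 0.0362 0.036 ]]
cup [[ 0.405  -0.0839  0.06  ]]
```

Call:
drive_tool(deltas=[[[0.036, 0.034, 0], -0.033], [[0.036, 0.034, 0], -0.033], [[0.036, 0.034, 0], -0.033], [[0.036, 0.034, 0], -0.033], [[0.036, 0.034, 0], -0.033], [[0.036, 0.034, 0], -0.033], [[0.036, 0.034, 0], -0.033], [[0.036, 0.034, 0], -0.033], [[0.036, 0.034, 0], -0.033], [[0.036, 0.034, 0], -0.033]], gripper=0)

```text
time_s: 1.25
eef_pos: [0.5713, -0.1908, 0.2307]
eef_rot: [0.001, 1.0, 0.011, -0.0]
wrist_force: [0.4, -0.7, 0.8]
opening: 0.003
```

Call:
drive_tool(deltas=[[[0.027, 0.026, -0.02], 0.007], [[0.027, 0.026, -0.02], 0.007], [[0.027, 0.026, -0.02], 0.007], [[0.027, 0.026, -0.02], 0.007], [[0, 0, 0], 0]])

```text
time_s: 1.75
eef_pos: [0.6867, -0.0761, 0.1474]
eef_rot: [0.001, 1.0, 0.028, 0.001]
wrist_force: [-0.6, -0.5, -0.3]
opening: 0.001
```

Run:
```python
from h import *
for n in('wrist','side'):
    c=camera(n);cv2.imwrite(f'pics/{n}1.png',c['frame'][...,::-1])
print(get_obs()['eef_pos'])
```

```text
[ 0.68632258 -0.07957051  0.15065317]
```

View pics/wrist1.png

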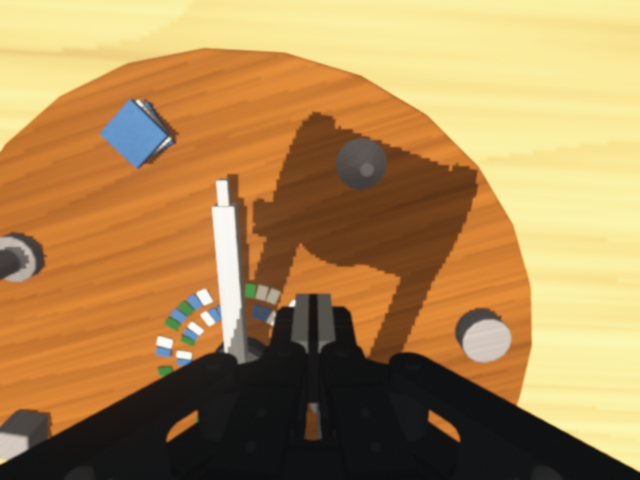

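View pics/side1.png

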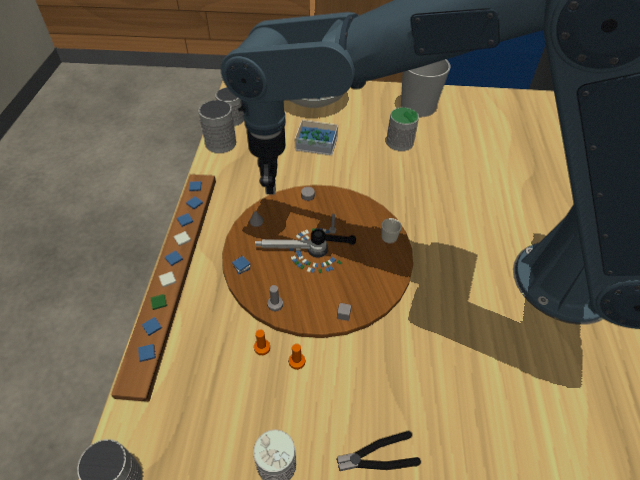

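The wrist view shows the arm to the left of the fingers, with its tip at (222,182). The cone is at (361,163), clear ahead of the fingers. I'll check these against the earlier figures.

Run:
```python
from h import *
np.set_printoptions(precision=4,suppress=True)
c=camera('wrist');s=get_obs();print(s['eef_pos'],c['eye'])
for n,p,z in [('tip',(222,181),.046),('shoulder',(224.5,208),.046),('armnear',(235,345),.046),('cone',(361,163),.02),('tile',(135,132),.036),('tallfoot',(16,257),.022)]: print(n,plane(c,[p],z)[0])
```

```text
[ 0.6865 -0.0807  0.152 ] [ 0.7605 -0.0766  0.2931]
tip [ 0.721  -0.0241  0.046 ]
shoulder [ 0.7041 -0.0255  0.046 ]
armnear [ 0.6069 -0.0319  0.046 ]
cone [ 0.7339 -0.1118  0.02  ]
tile [0.7469 0.0315 0.036 ]
tallfoot [0.655  0.1286 0.022 ]
```

Call:
drive_tool(deltas=[[[-0.002, 0.002, -0.04], 0], [[-0.002, 0, -0.04], 0], [[0, 0, -0.036], 0], [[0, 0.01, 0], 0], [[0, 0.01, 0], 0], [[0, 0, 0], 0]])

```text
time_s: 2.5
eef_pos: [0.6858, -0.0669, 0.0468]
eef_rot: [0.006, 1.0, 0.022, 0.012]
wrist_force: [-0.2, 0.4, 0.6]
opening: 0.003
```

Call:
drive_tool(deltas=[[[-0.003, 0.008, -0.012], 0.02], [[0, 0.006, 0], 0], [[0, 0, 0], 0]])

```text
time_s: 2.8
eef_pos: [0.6863, -0.0524, 0.0405]
eef_rot: [0.008, 0.999, 0.033, 0.017]
wrist_force: [0.7, 0.3, 0.6]
opening: 0.003
```

Call:
drive_tool(deltas=[[[-0.003, 0.005, -0.01], 0], [[0, 0.006, -0.002], 0], [[0, 0.006, 0], 0]])

```text
time_s: 3.1
eef_pos: [0.6839, -0.0351, 0.0288]
eef_rot: [0.008, 0.999, 0.033, 0.018]
wrist_force: [1.2, -1.5, 1.7]
opening: 0.005
```

Call:
drive_tool(deltas=[[[0.002, 0.008, 0.002], 0.05], [[0, 0.008, 0.001], 0.07], [[-0.001, 0.008, 0], 0.07], [[-0.0015, 0.008, 0], 0.07], [[-0.002, 0.0075, 0], 0.07], [[-0.0025, 0.0075, 0], 0.07], [[-0.003, 0.007, 0], 0.07]])

```text
time_s: 3.8
eef_pos: [0.6753, 0.0207, 0.0305]
eef_rot: [0.006, 0.962, 0.273, 0.018]
wrist_force: [1.2, -1.7, 0.5]
opening: -0.001
```

Call:
drive_tool(deltas=[[[-0.0045, 0.006, 0], 0.07], [[-0.004, 0.0065, 0], 0.07], [[-0.0045, 0.006, 0], 0.07], [[-0.005, 0.006, 0], 0.07], [[-0.0045, 0.005, 0], 0.06], [[0, 0, 0], 0]])

```text
time_s: 4.4
eef_pos: [0.6533, 0.0525, 0.0307]
eef_rot: [0.004, 0.898, 0.439, 0.02]
wrist_force: [-0.6, 0.1, -0.1]
opening: -0.001
```

Run:
```python
from h import *
for n in('wrist','side'):
    c=camera(n);cv2.imwrite(f'pics/{n}2.png',c['frame'][...,::-1])
print(get_obs()['eef_pos'])
```

```text
[0.65375456 0.05209016 0.03081322]
```

View pics/wrist2.png

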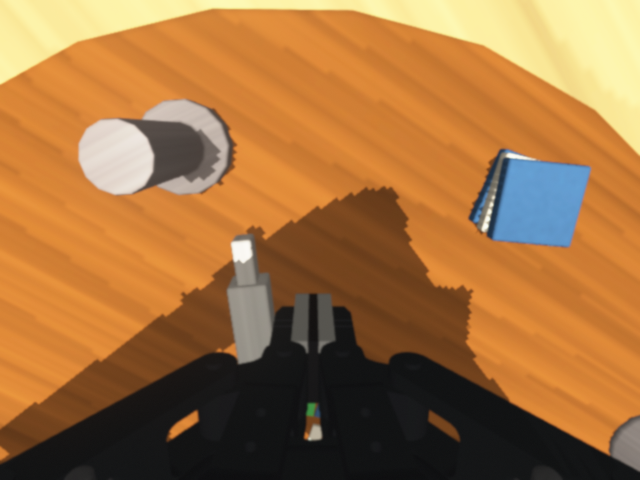

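View pics/side2.png

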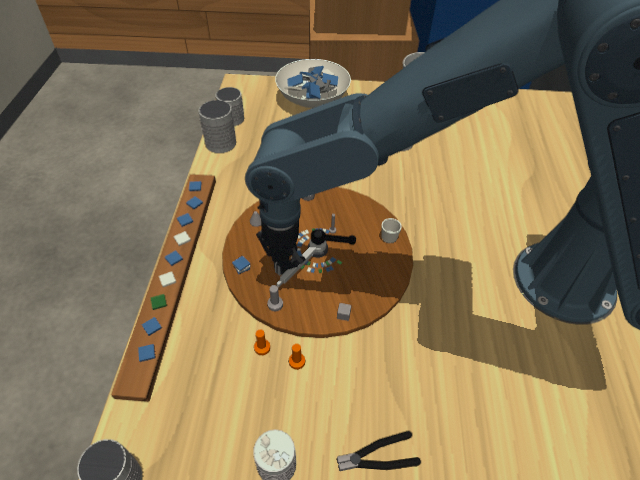

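The wrist view shows the arm tip at (243,239), the tall marker's foot at about (185,146) and its post top at (117,156). The arm is still short of the marker.

Run:
```python
from h import *
np.set_printoptions(precision=4,suppress=True)
c=camera('wrist')
H=np.array([.5755,-.029])
for n,p,z in [('tip',(242.5,239),.046),('should',(250,281),.046),('mid',(254.5,325),.046),('tallfoot',(186,146),.022),('talltop',(117,156),.080),('tile',(540,204),.036)]:
    q=plane(c,[p],z)[0];d=q[:2]-H;print(n,q,np.hypot(*d),np.arctan2(d[1],d[0]))
```

```text
tip [0.6573 0.0927 0.046 ] 0.14660146339527025 0.9791239503909374
should [0.6496 0.0798 0.046 ] 0.13164670972713646 0.9730265255822725
mid [0.6401 0.0662 0.046 ] 0.11509549251350464 0.9746378902866482
tallfoot [0.6572 0.1299 0.022 ] 0.17865871955598212 1.0956307512548165
talltop [0.6574 0.1295 0.08  ] 0.17841418651844987 1.0941699373433547
tile [0.7456 0.0358 0.036 ] 0.1819675579421109 0.36385014669876875
```

Call:
drive_tool(deltas=[[[-0.0025, 0.0022, 0], 0.03], [[-0.0025, 0.0022, 0], 0.03], [[-0.0025, 0.0022, 0], 0.03], [[-0.0015, 0.0015, 0], 0.03], [[0, 0, 0], 0]])

```text
time_s: 5.05
eef_pos: [0.6455, 0.0596, 0.0309]
eef_rot: [0.003, 0.869, 0.494, 0.022]
wrist_force: [0.4, -0.1, -0.3]
opening: 0.0
```

Run:
```python
from h import *
c=camera('wrist');cv2.imwrite(f'pics/wrist3.png',c['frame'][...,::-1])
print(get_obs()['eef_pos'])
```

```text
[0.64552893 0.05961156 0.03094745]
```

View pics/wrist3.png

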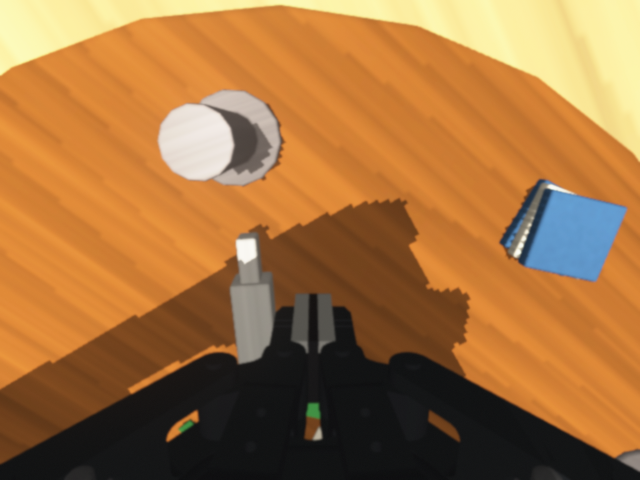

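The arm tip is at (247,237), the marker foot's centre at about (236,138) and its top at (197,142). They are nearly in line.

Run:
```python
from h import *
np.set_printoptions(precision=4,suppress=True)
c=camera('wrist')
H=np.array([.5755,-.029])
for n,p,z in [('tip',(246.5,236),.046),('should',(252,278),.046),('mid',(255,325),.046),('tallfoot',(237,138),.022),('talltop',(197,142.5),.080)]:
    q=plane(c,[p],z)[0];d=q[:2]-H;print(n,q,np.hypot(*d),np.arctan2(d[1],d[0]))
```

```text
tip [0.6454 0.1004 0.046 ] 0.1470239802262518 1.0755962530014787
should [0.6388 0.087  0.046 ] 0.13217652511710426 1.0710094117176405
mid [0.6301 0.0717 0.046 ] 0.11455305184596136 1.073709213797109
tallfoot [0.6567 0.1299 0.022 ] 0.17841672129957098 1.098091752378922
talltop [0.6565 0.1299 0.08  ] 0.1783317792457671 1.0991770333312936
```

Call:
drive_tool(deltas=[[[-0.0012, 0.001, 0], 0.01], [[-0.001, 0.0008, 0], 0.01], [[0, 0, 0], 0]])

```text
time_s: 5.45
eef_pos: [0.6435, 0.0612, 0.031]
eef_rot: [0.003, 0.864, 0.503, 0.022]
wrist_force: [-0.5, -0.7, 0.1]
opening: -0.001
```

Run:
```python
from h import *
c=camera('wrist');cv2.imwrite(f'pics/wrist4.png',c['frame'][...,::-1])
print(get_obs()['eef_pos'])
```

```text
[0.64349084 0.06115784 0.03096467]
```

View pics/wrist4.png

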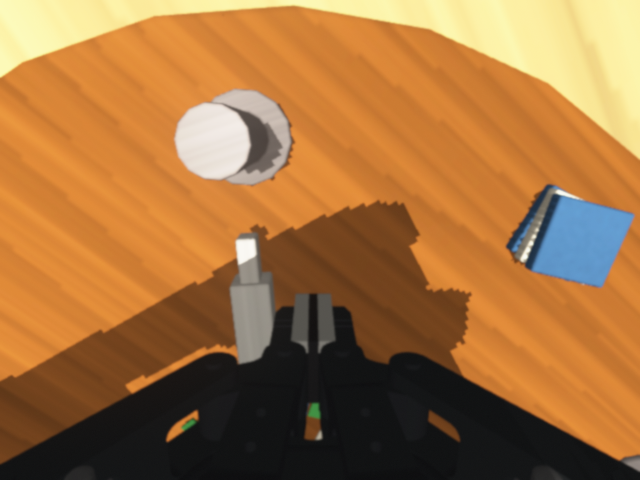

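Call:
drive_tool(deltas=[[[0.012, -0.009, 0], 0], [[0.012, -0.009, 0.01], 0], [[0, 0, 0.05], 0], [[0, 0, 0.05], 0], [[0, 0, 0.03], 0], [[0, 0, 0], 0]])

```text
time_s: 6.1
eef_pos: [0.6635, 0.0439, 0.1714]
eef_rot: [-0.001, 0.864, 0.503, 0.018]
wrist_force: [0.8, -0.9, 0.2]
opening: -0.002
```

Run:
```python
from h import *
c=camera('wrist');cv2.imwrite(f'pics/wrist5.png',c['frame'][...,::-1])
print(get_obs()['eef_pos'])
```

```text
[0.66250723 0.0439379  0.16928216]
```

View pics/wrist5.png

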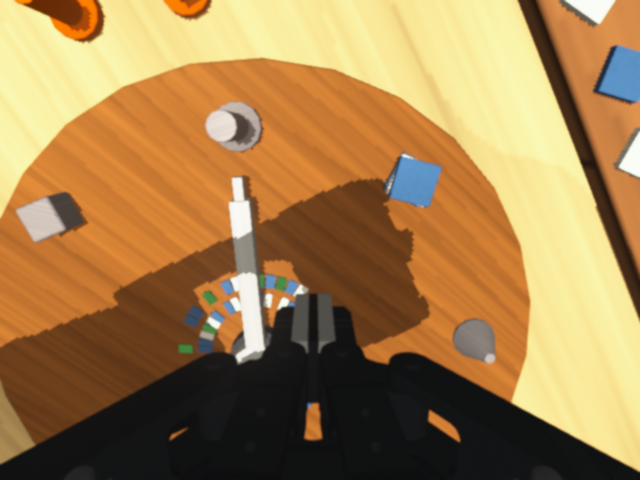

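Run:
```python
from h import *
np.set_printoptions(precision=4,suppress=True)
c=camera('wrist')
H=np.array([.5755,-.029]);Q=[]
for n,p,z in [('tip',(237.7,178),.046),('should',(240.2,202),.046),('near',(252.5,345),.046),('tallfoot',(234.5,127),.022),('talltop',(221,127),.080)]:
    q=plane(c,[p],z)[0];d=q[:2]-H;Q.append(q);print(n,q,np.hypot(*d),np.arctan2(d[1],d[0]))
for a,b in((0,2),(1,2)):
    u=Q[a][:2]-Q[b][:2];u/=np.hypot(*u);
    for k in(3,4):
        v=Q[k][:2]-Q[b][:2];print('off-line',u[0]*v[1]-u[1]*v[0])
```

```text
tip [0.6409 0.1001 0.046 ] 0.14475007960454936 1.1020293356843556
should [0.6337 0.0858 0.046 ] 0.1286827465020754 1.1012276628868463
near [ 0.5841 -0.0094  0.046 ] 0.02134927770248405 1.157823274621386
tallfoot [0.653  0.1308 0.022 ] 0.17760547571065446 1.1190291548749938
talltop [0.6551 0.1292 0.08  ] 0.1771163811943523 1.1048969804892619
off-line 0.0033356088257309457
off-line 0.0008200395539211952
off-line 0.0037111884700709308
off-line 0.00119456892814504
```

Call:
drive_tool(deltas=[[[-0.02, 0, -0.004], -0.14], [[-0.02, 0, -0.004], -0.14], [[-0.02, 0, -0.004], -0.14], [[-0.02, 0, -0.004], -0.14], [[-0.02, -0.002, -0.004], -0.14], [[-0.02, -0.002, -0.004], -0.14], [[-0.02, -0.002, -0.004], -0.14], [[-0.01, -0.002, -0.004], -0.06], [[0, 0, 0], 0]])

```text
time_s: 7.1
eef_pos: [0.4909, 0.0386, 0.1134]
eef_rot: [-0.002, 1.0, -0.015, -0.001]
wrist_force: [0.0, 0.9, -0.2]
opening: -0.001
```

Run:
```python
from h import *
for n in('wrist','side'):
    c=camera(n);cv2.imwrite(f'pics/{n}6.png',c['frame'][...,::-1])
print(get_obs()['eef_pos'])
```

```text
[0.4929957  0.03846978 0.1145675 ]
```

View pics/wrist6.png

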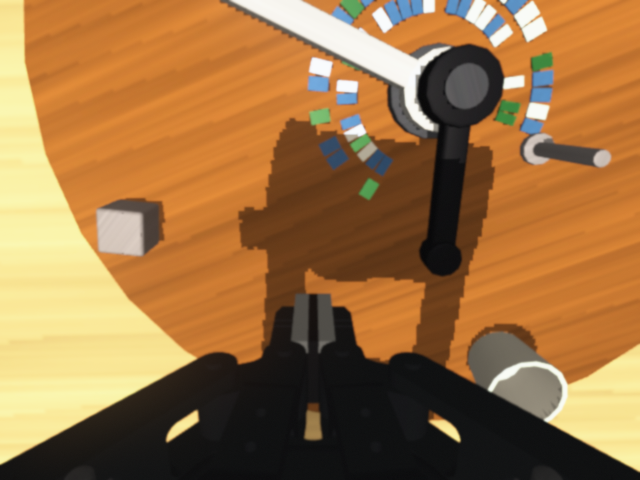

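View pics/side6.png

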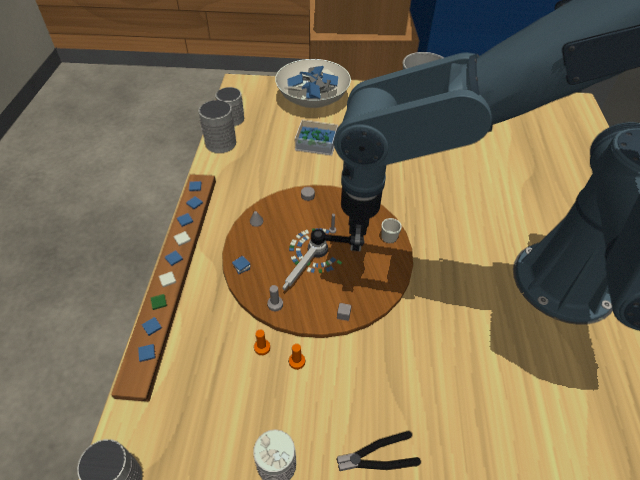

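The lever's end is at (440,256), the shaft top at (468,86) and the stop post's top at (602,158). The fingers are left of the lever, with a clear way down.

Call:
drive_tool(deltas=[[[0.011, -0.003, -0.022], 0.01], [[0.011, -0.003, -0.022], 0.01], [[0, -0.005, -0.005], 0], [[0, 0, 0], 0]])

```text
time_s: 7.6
eef_pos: [0.5188, 0.0272, 0.0645]
eef_rot: [-0.001, 1.0, -0.0, 0.001]
wrist_force: [-0.0, 0.0, 1.0]
opening: 0.0
```

Call:
drive_tool(deltas=[[[-0.003, -0.01, 0.0], 0], [[-0.003, -0.01, 0], 0], [[-0.002, -0.008, 0], 0], [[0, -0.005, 0], 0]])

```text
time_s: 8.0
eef_pos: [0.5109, -0.0081, 0.0667]
eef_rot: [-0.001, 1.0, 0.001, 0.003]
wrist_force: [0.3, 2.5, 0.4]
opening: -0.004
```

Call:
drive_tool(deltas=[[[0, -0.005, 0], 0.07], [[-0.001, -0.0052, 0], 0.08], [[-0.0005, -0.0052, 0], 0.08], [[0, -0.0053, 0], 0.08], [[0, -0.0053, 0], 0.08], [[0.0006, -0.0052, 0], 0.08], [[0.001, -0.0052, 0], 0.08], [[0.0014, -0.005, 0], 0.08]])

```text
time_s: 8.8
eef_pos: [0.5121, -0.0498, 0.0692]
eef_rot: [-0.006, 0.948, 0.32, 0.005]
wrist_force: [1.1, 3.0, -2.0]
opening: -0.001
```

Call:
drive_tool(deltas=[[[0.0018, -0.005, -0.003], 0.06], [[0.0022, -0.0048, -0.003], 0.07], [[0.0025, -0.0045, -0.001], 0.07], [[0, 0, 0], 0]])

```text
time_s: 9.2
eef_pos: [0.5221, -0.0666, 0.0679]
eef_rot: [-0.005, 0.909, 0.417, 0.008]
wrist_force: [-1.5, 1.8, 1.8]
opening: 0.002
```

Run:
```python
from h import *
for n in('wrist','top'):
    c=camera(n);f=c['frame'][...,::-1]
    if n=='top': f=cv2.resize(f[140:340,210:470],None,fx=3,fy=3,interpolation=cv2.INTER_CUBIC)
    cv2.imwrite(f'pics/{n}7.png',f)
print(get_obs()['eef_pos'])
```

```text
[ 0.52200316 -0.06643499  0.06770403]
```

View pics/wrist7.png

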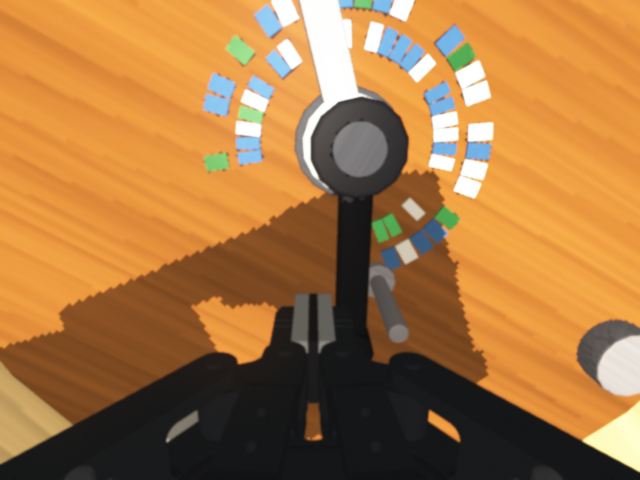

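The lever is now about 5 mm short of the stop post. I'll go on gently and watch the force.

Call:
drive_tool(deltas=[[[0.0018, -0.0024, -0.003], 0.03], [[0.0018, -0.0024, -0.001], 0.03], [[0.0015, -0.002, 0], 0.02]])

```text
time_s: 9.6
eef_pos: [0.5277, -0.0728, 0.0669]
eef_rot: [-0.005, 0.892, 0.452, 0.009]
wrist_force: [-7.6, 8.7, 7.0]
opening: 0.001
```

Call:
drive_tool(deltas=[[[0.001, -0.0015, 0], 0], [[0.001, -0.0015, 0], 0]])

```text
time_s: 9.8
eef_pos: [0.5273, -0.0726, 0.0671]
eef_rot: [-0.009, 0.892, 0.451, 0.008]
wrist_force: [-3.7, 7.4, 7.8]
opening: -0.001
```

Run:
```python
from h import *
c=camera('wrist');f=c['frame'][...,::-1]
cv2.imwrite(f'pics/wrist8.png',f)
print(get_obs()['eef_pos'],get_obs()['wrist_force'])
```

```text
[ 0.5273371  -0.07266772  0.06717715] [-3.97122687  7.07415078  7.5998213 ]
```

View pics/wrist8.png

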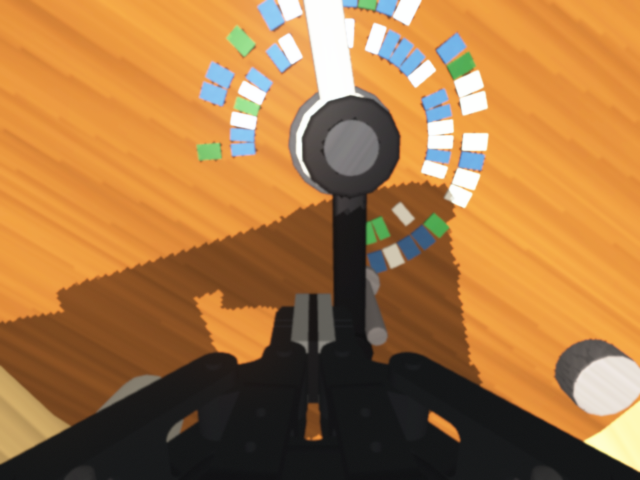

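Call:
drive_tool(deltas=[[[-0.007, 0.009, 0], 0], [[-0.008, 0.01, 0], 0], [[0, 0, 0.04], 0], [[0, 0.01, 0.05], 0], [[-0.02, 0.02, 0.04], 0], [[-0.03, 0.03, 0.02], -0.1], [[-0.03, 0.03, 0], -0.1], [[0, 0, 0], 0]])

```text
time_s: 10.65
eef_pos: [0.4221, 0.0433, 0.2191]
eef_rot: [-0.011, 0.935, 0.353, 0.008]
wrist_force: [0.9, -0.2, -0.3]
opening: -0.001
```

Run:
```python
from h import *
for n in('wrist','side','top'):
    c=camera(n);f=c['frame'][...,::-1]
    cv2.imwrite(f'pics/{n}9.png',f)
    if n=='top': cv2.imwrite('pics/top9c.png',cv2.resize(f[140:340,210:470],None,fx=3,fy=3,interpolation=cv2.INTER_CUBIC))
    if n=='side': cv2.imwrite('pics/side9c.png',cv2.resize(f[150:400,120:450],None,fx=2.4,fy=2.4,interpolation=cv2.INTER_CUBIC))
print(get_obs()['eef_pos'],get_obs()['wrist_force'])
```

```text
[0.4255822  0.04033491 0.21926022] [0.10048654 0.34362767 0.50771361]
```

View pics/wrist9.png

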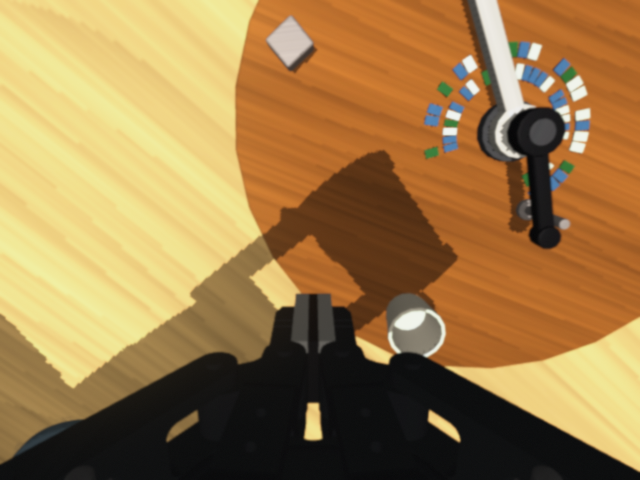

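View pics/side9c.png

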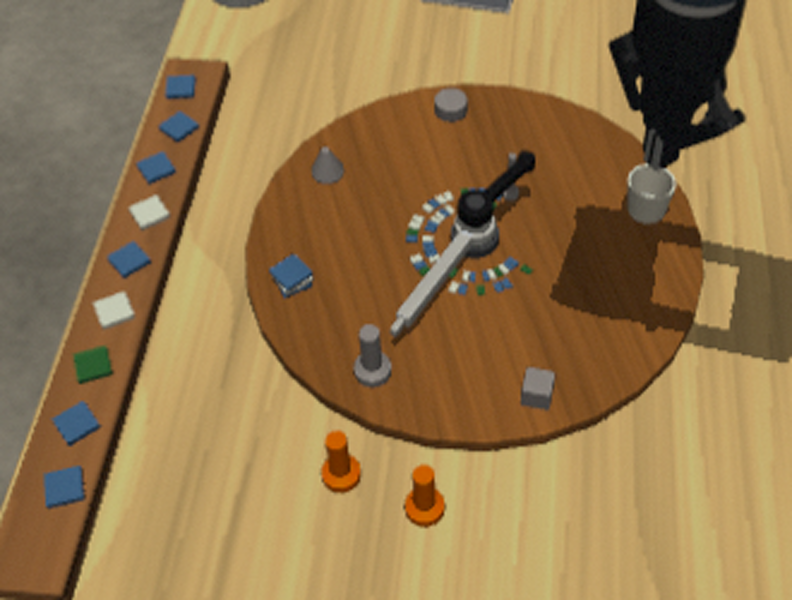

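View pics/top9c.png

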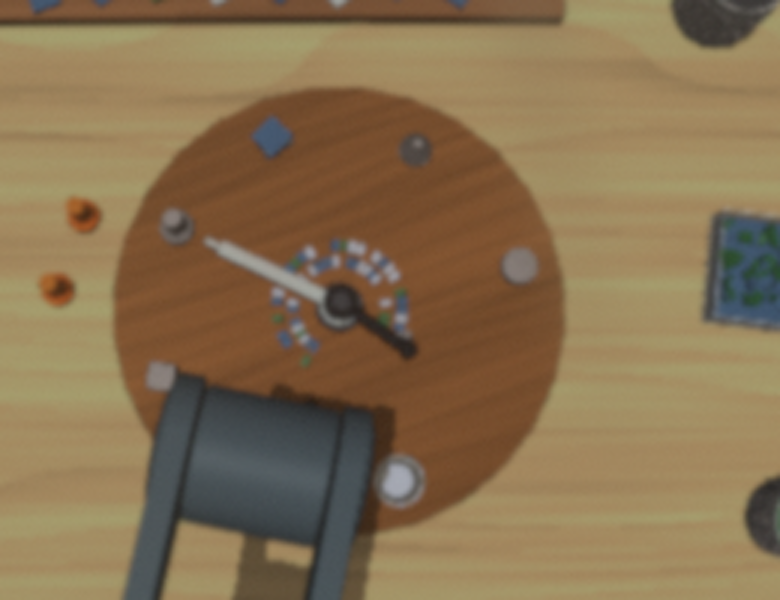

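Run:
```python
from h import *
np.set_printoptions(precision=4,suppress=True)
c=camera('wrist');t=camera('top');s=camera('side')
H=np.array([.5755,-.029])
def show(c,n,p,z,H):
    q=plane(c,[p],z)[0];d=q[:2]-H;print(n,q,np.hypot(*d),np.arctan2(d[1],d[0])%6.2832);return q[:2]
h=show(c,'hub',(543,131),.076,H); show(c,'post',(564.5,224),.076,h); show(c,'ltip',(545.5,237),.075,h)
print('top');h=show(t,'hub',(323.7,240),.076,H); show(t,'post0',(344.3,252.7),.076,h); show(t,'ltip',(346.2,256),.075,h);show(t,'armtip',(279.2,220.2),.046,h);show(t,'shaftarm',(284,222.3),.046,h);show(t,'tall',(268,212),.08,h)
print('side')
f=lambda x,y:(x/2.4+120,y/2.4+150)
h=show(s,'hub',f(475,202),.076,H); show(s,'ltip',f(526,161),.075,h);show(s,'post0',f(512,155),.076,h);show(s,'atip',f(397,327),.046,h);show(s,'tall',f(370,330),.08,h)
```

```text
hub [ 0.581  -0.0331  0.076 ] 0.006848437747655906 5.647767609991148
post [ 0.5489 -0.0957  0.076 ] 0.07039029921027 4.23849423165984
ltip [ 0.5335 -0.0936  0.075 ] 0.07697258685746307 4.0472543104974825
top
hub [ 0.5756 -0.0297  0.076 ] 0.0007532550361298435 4.851281362827912
post0 [ 0.5392 -0.0878  0.076 ] 0.06853869262748946 4.152661649436909
ltip [ 0.5299 -0.0932  0.075 ] 0.07818310040412603 4.088074289813257
armtip [0.6377 0.0988 0.046 ] 0.14275258864867854 1.120775284421305
shaftarm [0.6314 0.0848 0.046 ] 0.127405150090558 1.1171014295723032
tall [0.6561 0.1285 0.08  ] 0.17748631072553414 1.1003230051441488
side
hub [ 0.5745 -0.0261  0.076 ] 0.0030698966246488196 1.9134498058756881
ltip [ 0.5287 -0.084   0.075 ] 0.07379252297745124 4.044209943904182
post0 [ 0.5428 -0.0899  0.076 ] 0.07125774078484778 4.251815921737123
atip [0.6349 0.1019 0.046 ] 0.14154639767556104 1.1298749331258018
tall [0.6537 0.1303 0.08  ] 0.17534060387372713 1.1022134851019432
```

Top view measures lever to post as 0.065 rad, the wrist 0.19 and the side 0.21, where 0.144 means home. That isn't tight enough, so I'll look from directly above.

Call:
drive_tool(deltas=[[[0.015, -0.043, 0], 0], [[0.015, -0.043, 0], 0], [[0.015, -0.043, 0], 0], [[0.015, -0.043, 0], 0], [[0, 0, 0], 0], [[0, 0, 0], 0]])

```text
time_s: 11.55
eef_pos: [0.4878, -0.1424, 0.214]
eef_rot: [-0.014, 0.936, 0.353, 0.006]
wrist_force: [-0.7, 0.3, -0.7]
opening: 0.001
```

Run:
```python
from h import *
c=camera('wrist');f=c['frame'][...,::-1]
cv2.imwrite(f'pics/wrist10.png',f)
cv2.imwrite('pics/wrist10c.png',cv2.resize(f[100:300,220:460],None,fx=3,fy=3,interpolation=cv2.INTER_CUBIC))
print(get_obs()['eef_pos'],c['eye'])
```

```text
[ 0.48775953 -0.14229368  0.2140654 ] [ 0.54417431 -0.09922649  0.35754271]
```

View pics/wrist10.png

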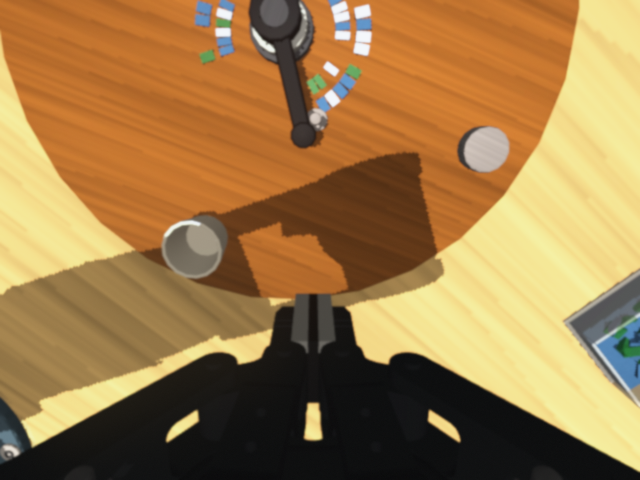

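View pics/wrist10c.png

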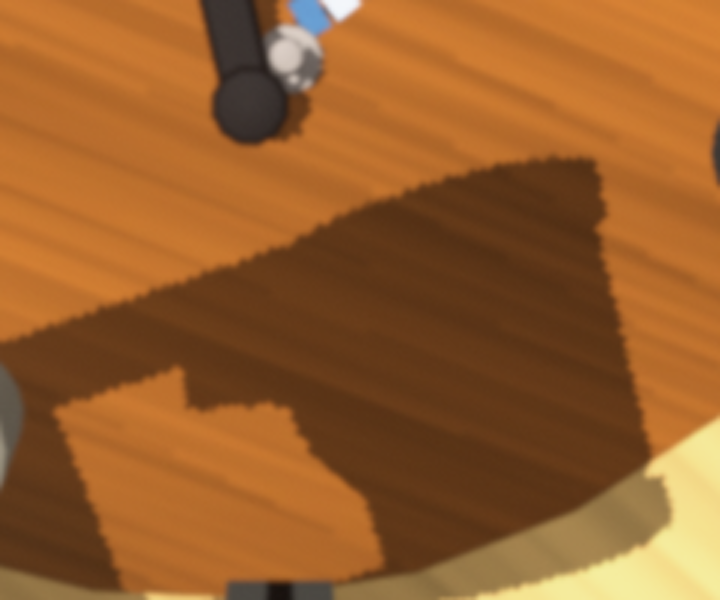

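Run:
```python
from h import *
c=camera('wrist')
a=plane(c,[(303.3,135)],.075)[0];b=plane(c,[(315.3,118)],.076)[0]
p1=plane(c,[(275.5,15)],.076)[0]
for H in (p1[:2],np.array([.5755,-.029]),np.array([.578,-.031])):
    g=[np.arctan2(*(q[:2]-H)[::-1])%6.2832 for q in(a,b)];print(H,[np.hypot(*(q[:2]-H)) for q in(a,b)],g,g[1]-g[0])
```

```text
[ 0.57505993 -0.03251183] [np.float64(0.07544027125747742), np.float64(0.0673083645665214)] [np.float64(4.091087043922247), np.float64(4.247245871310013)] 0.15615882738776588
[ 0.5755 -0.029 ] [np.float64(0.07857005205167064), np.float64(0.07065435101797303)] [np.float64(4.112552764891984), np.float64(4.263975542581962)] 0.15142277768997747
[ 0.578 -0.031] [np.float64(0.07839554563783036), np.float64(0.07000552273921688)] [np.float64(4.071817396592474), np.float64(4.2193939571244234)] 0.14757656053194967
```

From directly above, the lever-to-post angle is 0.148–0.156 rad against 0.144 expected, so the lever is home. I'll take one last look at the arm from above.

Call:
drive_tool(deltas=[[[0.017, 0.04, 0.01], 0], [[0.017, 0.04, 0.01], 0], [[0.017, 0.04, 0.01], 0], [[0.017, 0.04, 0.01], 0], [[0, 0, 0], 0], [[0, 0, 0], 0]])

```text
time_s: 12.25
eef_pos: [0.5536, 0.0313, 0.2551]
eef_rot: [-0.015, 0.934, 0.356, 0.005]
wrist_force: [0.3, -1.0, -1.0]
opening: -0.002
```

Run:
```python
from h import *
c=camera('wrist');f=c['frame'][...,::-1]
cv2.imwrite(f'pics/wrist11.png',f)
print(get_obs()['eef_pos'],c['eye'])
```

```text
[0.55359693 0.03119538 0.25524316] [0.60987478 0.0747104  0.398698  ]
```

View pics/wrist11.png

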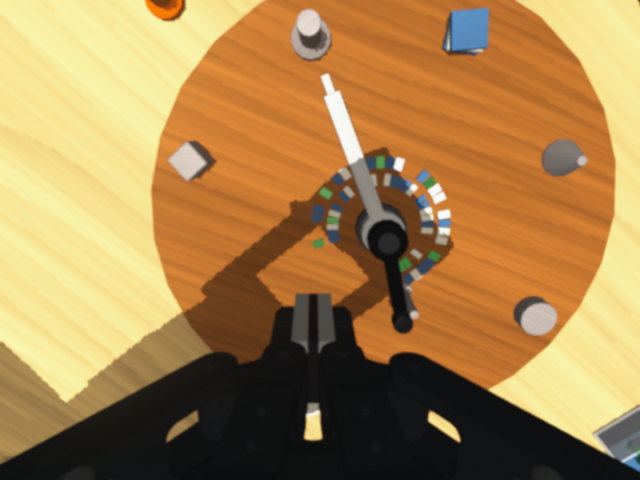

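Run:
```python
from h import *
c=camera('wrist')
P=lambda p,z:plane(c,[p],z)[0][:2]
a=P((326,76.5),.046);a2=P((333,96),.046);n=P((374.5,207),.046);h=P((388.5,241),.076);foot=P((311.5,40),.021);top=P((308.5,23),.080)
print(a,h,foot,top)
for A,B in((a,n),(a2,n),(a,h),(a2,h)):
    u=(A-B)/np.hypot(*(A-B))
    print([round(float(u[0]*(m-B)[1]-u[1]*(m-B)[0]),4) for m in(foot,top)])
```

```text
[0.64046932 0.09850253] [ 0.57763526 -0.02825092] [0.65611112 0.12919703] [0.65581222 0.12967194]
[-0.0005, 0.0]
[-0.0008, -0.0003]
[-0.0004, 0.0001]
[-0.0006, -0.0001]
```

The centre line passes within 1 mm of the marker, the lever is home and the robot is clear of everything. Handing in.

```bash
python3 -c "
from bench import *
print(hand_in(),get_obs()['time_s'])"
```

```text
the job is handed in; nothing more can be done
the job is handed in; nothing more can be done
```

I turned the long arm until it points at the tallest steel marker, then pushed the clamp lever home against its stop post. I handed in with the clock at about 12.3 s; no verdict was given.

**Arm:** in the last wrist view from above, its centre line passes within 1 mm of the middle of the marker. That view puts the marker at (0.656, 0.129), and it stands upright. The coarser top and side views, taken just before, put the arm 3–5 mm past the marker, still inside the 11 mm allowed.

**Lever:** seen from directly above, the angle between lever and post is 0.148–0.156 rad, against 0.144 when fully home. It stopped moving under about 11 N, well above its friction. Three views taken earlier disagreed: 0.065 (top), 0.19 (oblique wrist) and 0.21 (side). I relied on the one from directly above.

**Everything else:** I saw no change in the other markers or the loose things in the pictures. I did not re-measure each one. The gripper ended shut, about 0.25 m up and touching nothing.

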